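Open the lap hood and screw its captive disc knob home

ROBOT

A 6-joint arm with a two-finger parallel gripper is mounted at the origin on a cart in front of the work surface, level with it; the furniture and walls round the work are solid. World frame = base frame: x ahead of the robot, y to its left, z up, the work surface at z = 0. Lengths are in m, angles in rad, forces in N, time in s.
With the tool pointing down it reaches from about 0.275 to 1 m from the base axis. Payload 8.4 kg.
Tool frame: the origin (TCP) lies on the centre line of the jaws, within the pads' length; the fingertips stand 17 mm ahead of it and the grasp point (between the pads) lies 2 mm behind it (bot.tcp_to_tips is the z of the fingertips in the tool frame, in m); z points along the fingers, y is the line along which they close (so a half turn about z gives the same grasp; the last joint's range is limited). The gripper opens to 85 mm and grips with 20 to 120 N. Pads are 22 mm wide; open, the fingers measure 114 mm over their backs; the gripper's body (76 mm by 85 mm) begins 54 mm behind the grasp point. The pads swing forward as they close: fully open they stand 13 mm farther back than shut.
Start: joints at [-1.313, 0.353, 1.633, -0, 1.155, -0.002], TCP at [0.161, -0.604, 0.22] pointing down, gripper open.
Joint ranges: [-2.63, 2.63], [-0.92, 2.1], [0.06, 2.66], [-1.3, 4.44], [0, 2.69], [-3.02, 3.02]. Speed limits (rad/s): [2.22, 2.22, 2.79, 3.14, 3.14, 3.14].

INTERFACE

Orientations are given as a unit quaternion [x, y, z, w].
In Python, from workcell import bot, hand, kinematics, get_obs, vision, hand_in gives the robot as it stands. The module is installed in compiled form; this text tells all that it offers. Calls block until the motion is done:
- bot.reach(position, orientation): joint-space move of the TCP to a pose.
- bot.servo_line(position, ori=None, velocity=0.15): straight line of the TCP; ori=None keeps the orientation; velocity is the mean speed in m/s.
- bot.goto_joints(angles): joint-space move.
- hand.move_gripper(opening, strength=None): finger opening in m; strength is the grip in N (None keeps the last); returns when the fingers have stopped.
- bot.dwell(seconds).
- kinematics.solve_ik(position, orientation): joint angles nearest the present ones, or None.
- get_obs(): the state.
- vision.read_camera(name): name is "side" or "top" or "wrist"; returns a dict with "frame" (480x640x3 uint8, red, green, blue), "intrinsics" (3x3 intrinsics, pixels), "view" (4x4, takes a point from world to camera coordinates). Camera axes: x right, y down, z forward; pixel columns grow to the right and rows downward; lengths in m; the calibration is good to about 2 mm. A picture is of the moment at which its call begins. There is no depth.
A pose or a line that the arm cannot do raises bot.IKError and nothing moves.
- hand_in(): hands the job in; it is judged then, once.
The state is a dict: "time_s": time; "joint_pos": joint angles; "joint_vel": joint speeds; "joint_efforts": joint torques, N m; "position": TCP position; "orientation": TCP orientation; "wrist_force": force on the tool from outside, world axes, zero at the start; "ft_torque": the same for the moment, N m; "gripper_width": finger opening in m; "grip_force": force on a finger pad.
Only numpy, scipy, OpenCV 4.12 (cv2) and the standard library are available. Lean on these libraries where they do the work, as an engineer would, in place of code of your own. Each camera call takes 0.05 s, during which the arm holds its last target. There are 200 camera calls.

TASK

Swing the hood of the small bench lap up and back, past its spring's over-centre point, so that it stays open by itself. Then start the captive knob in the middle of the lap disc by pushing it down and turning it clockwise without forcing it, screw it fully home, and let go; leave the things standing round the lap where they are.

Things in the scene. Friction and masses are not known exactly. Their poses are not given: they have to be found in the camera images.
- lap: Small bench lap: grey base 190 x 186 mm on rubber feet, fixed to the bench. Origin on the bench, under the knob's axis; x from the switch front to the hood's hinge at the back, z up. Steel lap disc 128 mm across, its top 74 mm above the origin. Hood hinge axis: along y through x = 86, z = 74 mm.
- hood (a joint): Angle of the white hood (168 wide, 156 deep, 58 high, about 0.28 kg; covers disc and knob) about its rear hinge: 0 closed, 1.6 rad fully open at its stop, about upright. Weight with a light spring: lifting takes about 1 N at the bar; it falls shut below about 0.7 rad and swings on open by itself above about 1.1 rad.
- hood_handle (a point): Middle of the hood's grip bar: 10 mm round, 90 mm long, along the lap's y, held by two side stays 40 mm before the hood's front wall (35 mm clear for a finger). Closed: 116 mm above the bench, 114 mm before the knob's axis. From the hinge axis: 200 mm forward, 42 mm up; it turns with the hood.
- knob_top (a point): Middle of the top face of the black ribbed knob in the middle of the disc: 35 mm across, straight sides from 6 to 28 mm above its underside, a 44 mm flange below, 30 mm high in all. z up. Sprung out its top is 120 mm above the bench, home 104 mm. It moves down with the knob and does not turn with it.
- knob_lift (a joint): How far the knob is down: 0 sprung out, 0.016 m fully home (flange on the disc; it then turns no further). Spring lifts it with 3 to 5 N. Pushed straight down it stops on the thread somewhere between 3 and 11 mm, unknown beforehand; pressed lightly and turned clockwise (from above) it catches within half a turn. Caught, it stays down when let go; not caught, it springs up.
- spindle: Spindle with the thread, hidden in the base under the disc; same origin and axes as the lap, not handled. Two-start right-hand thread: the knob sinks 16 mm a turn, 1 to 2.5 mm of play. From first touch to home takes 0.3 to 0.8 turn. 0.03 N m of drag keeps the knob's angle between grasps. If a turn jams at the start, turn back a little and push again. Over 80 N on the thread forces it.
- tape_roll: Roll of tape lying flat, 93 mm across, 24 high, left front; origin at the middle of its underside. Bystander.
- tool_tin: Empty open tin, 66 mm across, 91 high, at the left; origin at the middle of its underside. Bystander.
- jar_1: Brown jar with a white lid, 62 mm across, 78 high, at the left; origin at the middle of its underside. Bystander.
- glue_bottle: Small bottle, 38 mm across, 100 high, left behind the lap; origin at the middle of its underside. Bystander.
- flake_1: Stone flake, 34 x 53 x 12 mm, on the bench right beside the lap; origin at its underside. Bystander.
- flake_5: Stone flake, 32 x 46 x 8 mm, on the bench behind the lap; origin at its underside. Bystander.
- bristle_brush: Flat brush with wooden handle, 48 x 202 x 15 mm, on the right of the bench; origin at its underside. Bystander.

How it is judged:
By the outcome, as a careful person would: the job done as asked, in the order asked, and still so for the second after the job is handed in, with the robot touching nothing.
It also fails if it takes over 72 s, if anything falls off the work surface, if the arm or the gripper's body presses on something with over 40 N, if the wrist force passes 120 N, or if a joint passes its speed limit or range.

## Working session

There is one attempt and no reset: what is moved stays moved. The work goes in short steps, each a Python script; the robot and the scene stay as the last script left them, time stands still between calls to the robot, and variables do not carry over. Pictures are saved under pics/ and viewed, at most 10 in all, crops included, and the job is handed in when it is done.

```bash
mkdir -p pics
python3 - <<'E'
from workcell import vision,get_obs
import cv2,numpy as np
for n in ["top","side"]:
    c=vision.read_camera(n); cv2.imwrite(f"pics/{n}0.png",c["frame"][:,:,::-1]); np.savez(f"{n}.npz",K=c["intrinsics"],V=c["view"])
    print(n,c["intrinsics"].tolist(),np.round(c["view"],4).tolist())
o=get_obs();print(o)
E
```

```text
top [[513.6635988359512, 0.0, 313.42952273759727], [0.0, 513.6635988359512, 237.03835126185783], [0.0, 0.0, 1.0]] [[-0.0279, -0.9996, -0.0044, 0.0206], [-0.9908, 0.0283, -0.1324, 0.5926], [0.1325, 0.0006, -0.9912, 0.9177], [0.0, 0.0, 0.0, 1.0]]
side [[470.12232768471296, 0.0, 331.16981996013243], [0.0, 470.12232768471296, 240.24752359310514], [0.0, 0.0, 1.0]] [[-0.9337, -0.358, -0.0111, 0.5266], [-0.3134, 0.8316, -0.4584, 0.2247], [0.1733, -0.4245, -0.8887, 0.9743], [0.0, 0.0, 0.0, 1.0]]
{'time_s': 0.1, 'joint_pos': array([-1.31339314e+00,  3.53574935e-01,  1.63404430e+00,  2.19084059e-05,
        1.15521916e+00, -2.36945767e-03]), 'joint_vel': array([-0.00099239, -0.00137983, -0.0012924 ,  0.00034606,  0.00099564,
       -0.00049307]), 'joint_efforts': array([-6.93878610e-04, -6.06359553e+01, -3.42821074e+01, -1.05707559e-04,
        3.84985702e-03,  3.13541960e-06]), 'position': array([ 0.1604517 , -0.6035995 ,  0.21944586]), 'orientation': array([ 9.91577005e-01,  1.29517009e-01, -6.92731938e-05, -6.19083432e-04]), 'wrist_force': array([ 0.34733771, -0.94306896, -0.51287491]), 'ft_torque': array([ 0.00468181,  0.02077685, -0.02795632]), 'grip_force': 0.0, 'gripper_width': 0.08541295184600711}
```

View pics/top0.png

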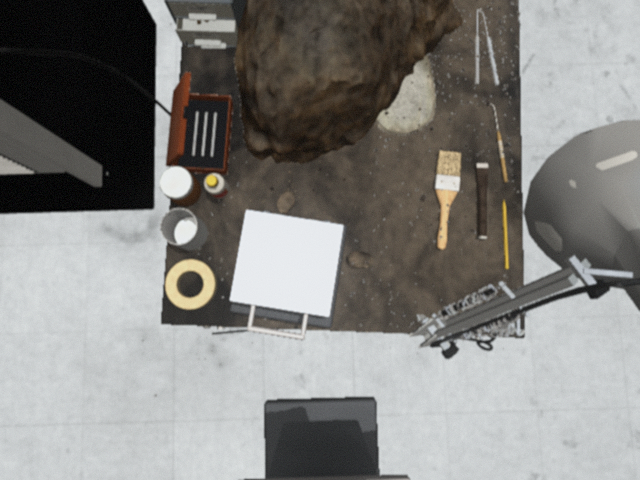

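View pics/side0.png

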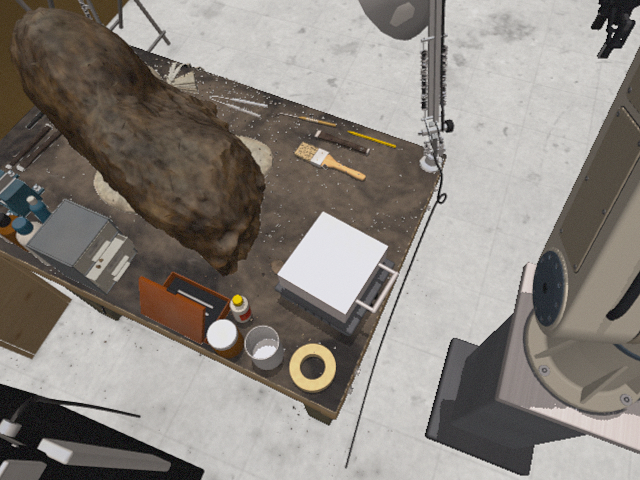

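The top view shows the hood's top corners at about (247,210), (344,224), (331,317) and (230,301), with the bar from (249,329) to (304,337). In the side view the bar runs from about (397,267) to (372,310). I'll enlarge both.

Run:
```python
import cv2,numpy as np
a=cv2.imread("pics/top0.png")[200:350,220:360];b=cv2.imread("pics/side0.png")[200:350,270:410]
f=lambda i:cv2.resize(i,None,fx=2.85,fy=4 if 0 else 2.85,interpolation=cv2.INTER_CUBIC)
cv2.imwrite("pics/crop0.png",np.hstack([f(a),f(b)]));print(f(a).shape)
```

```text
(428, 399, 3)
```

View pics/crop0.png

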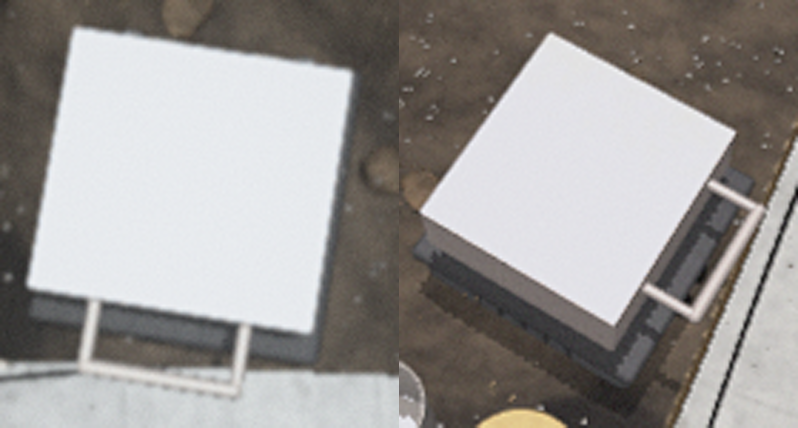

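```bash
cat > fit.py <<'E'
import numpy as np
from scipy.optimize import least_squares
C={n:np.load(n+".npz") for n in("top","side")}
def proj(n,p):
    q=C[n]["V"][:3,:3]@p+C[n]["V"][:3,3]; q=C[n]["K"]@q; return q[:2]/q[2]
T=np.array([(28,289),(312,333),(75,28),(353,71),(83,366),(239,388)])/2.85+(220,200)
S=(np.array([(615,326),(735,132),(423,211),(550,33),(693,314),(762,210)])-(399,0))/2.85+(270,200)
def pts(v):
    x,y,a,h=v; c,s=np.cos(a),np.sin(a)
    L=[(-.074,.084,h),(-.074,-.084,h),(.082,.084,h),(.082,-.084,h),(-.114,.045,.116),(-.114,-.045,.116)]
    return [np.array([x+c*p-s*q,y+s*p+c*q,z]) for p,q,z in L]
def res(v): return np.concatenate([np.r_[proj("top",p)-t,proj("side",p)-u] for p,t,u in zip(pts(v),T,S)])
r=least_squares(res,[.55,.05,0,.13]);print(r.x,r.x[2]*57.3,np.round(r.fun,1).reshape(-1,4).tolist())
for i,p in enumerate(pts(r.x)):
    g=least_squares(lambda q:np.r_[proj("top",q)-T[i],proj("side",q)-S[i]],p);print(np.round(p,4),np.round(g.x,4))
E
python3 fit.py
```

```text
[ 0.53486198  0.04973027 -0.18696624  0.12476307] -10.713165641512797 [[0.2, -0.4, -0.3, -0.1], [-0.0, 0.3, 0.3, -0.3], [0.1, 0.4, -1.2, 0.4], [-0.2, 0.6, -0.2, -0.1], [0.4, 0.1, 0.7, -0.7], [-1.3, 1.1, -1.2, -1.2]]
[0.4778 0.146  0.1248] [0.4771 0.1462 0.1253]
[ 0.4465 -0.0191  0.1248] [ 0.447  -0.0191  0.123 ]
[0.631  0.117  0.1248] [0.63   0.1166 0.1274]
[ 0.5998 -0.048   0.1248] [ 0.6005 -0.0487  0.1233]
[0.4312 0.1151 0.116 ] [0.4317 0.1161 0.1139]
[0.4145 0.0267 0.116 ] [0.414  0.0244 0.1061]
```

Run:
```python
from fit import *
def ray(n,u,v,z):
    K,V=C[n]["K"],C[n]["V"]; R=V[:3,:3]; c=-R.T@V[:3,3]; d=R.T@np.linalg.solve(K,[u,v,1]); return c+d*(z-c[2])/d[2]
print("base side",ray("side",430,162,0), "corner",ray("top",522,335,0))
for z in(0,.1,.2,.3,.4,.5): print(z,"end A",ray("top",430,340,z)[:2],"end B",ray("top",585,270,z)[:2],"tip side",ray("side",435,20,z)[:2])
from workcell import kinematics as k
a=-.187
# tool y along +-lap x
from scipy.spatial.transform import Rotation as Ro
def ori(yaw): return (Ro.from_euler("z",yaw)*Ro.from_quat([1,0,0,0])).as_quat()
c,s=np.cos(a),np.sin(a)
b=np.array([.535-.114*c,.05-.114*s,.22])
for y in (a+np.pi/2,a-np.pi/2): print(y,k.solve_ik(b,ori(y)))
print("retr",k.solve_ik([.09,-.32,.35],ori(-1.31)),k.solve_ik([.33,.03,.35],ori(a)))
```

```text
[ 0.53486198  0.04973027 -0.18696624  0.12476307] -10.713165641512797 [[0.2, -0.4, -0.3, -0.1], [-0.0, 0.3, 0.3, -0.3], [0.1, 0.4, -1.2, 0.4], [-0.2, 0.6, -0.2, -0.1], [0.4, 0.1, 0.7, -0.7], [-1.3, 1.1, -1.2, -1.2]]
[0.4778 0.146  0.1248] [0.4771 0.1462 0.1253]
[ 0.4465 -0.0191  0.1248] [ 0.447  -0.0191  0.123 ]
[0.631  0.117  0.1248] [0.63   0.1166 0.1274]
[ 0.5998 -0.048   0.1248] [ 0.6005 -0.0487  0.1233]
[0.4312 0.1151 0.116 ] [0.4317 0.1161 0.1139]
[0.4145 0.0267 0.116 ] [0.414  0.0244 0.1061]
base side [ 0.42818633 -0.34824754  0.        ] corner [ 4.00276218e-01 -3.84800243e-01  1.11022302e-16]
0 end A [ 0.39580453 -0.21067063] end B [ 0.51948435 -0.51552034] tip side [ 0.55745086 -0.87191243]
0.1 end A [ 0.40291479 -0.18902247] end B [ 0.51407905 -0.46302343] tip side [ 0.54060206 -0.73984481]
0.2 end A [ 0.41002506 -0.1673743 ] end B [ 0.50867375 -0.41052653] tip side [ 0.52375325 -0.60777719]
0.3 end A [ 0.41713532 -0.14572613] end B [ 0.50326844 -0.35802962] tip side [ 0.50690444 -0.47570957]
0.4 end A [ 0.42424558 -0.12407796] end B [ 0.49786314 -0.30553272] tip side [ 0.49005564 -0.34364194]
0.5 end A [ 0.43135585 -0.10242979] end B [ 0.49245784 -0.25303581] tip side [ 0.47320683 -0.21157432]
1.3837963267948965 [ 1.63252346e-01  4.01150737e-02  2.02926318e+00 -4.44089210e-16
  1.07221440e+00  3.50252346e-01]
-1.7577963267948966 [ 1.63252346e-01  4.01150737e-02  2.02926318e+00 -4.44089210e-16
  1.07221440e+00 -2.79134031e+00]
retr [-1.30114132e+00 -2.58928341e-01  1.99549245e+00 -4.44089210e-16
  1.40502854e+00  1.57965501e+00] [ 8.61330844e-02 -2.61010422e-01  1.99693834e+00 -4.44089210e-16
  1.40566474e+00  1.84392941e+00]
```

```bash
python3 - <<'E' | tail -8
from fit import *
def ray(n,u,v,z):
    K,V=C[n]["K"],C[n]["V"]; R=V[:3,:3]; c=-R.T@V[:3,3]; d=R.T@np.linalg.solve(K,[u,v,1]); return c+d*(z-c[2])/d[2]
for z in(0,.1,.2,.3,.4,.5,.6): print(z,"A",proj("side",ray("top",425,342,z)).round(),"B",proj("side",ray("top",585,270,z)).round())
E
python3 - <<'E'
import cv2,numpy as np
a=cv2.imread("pics/top0.png")[230:370,400:640];b=cv2.imread("pics/side0.png")[0:210,340:500]
cv2.imwrite("pics/lamp.png",np.hstack([cv2.resize(a,(480,280)),cv2.resize(b,(320,420))[:280]]) if 0 else np.hstack([cv2.copyMakeBorder(cv2.resize(a,(480,280)),0,140,0,0,cv2.BORDER_CONSTANT),cv2.resize(b,(320,420))]))
E
```

```text
[0.4145 0.0267 0.116 ] [0.414  0.0244 0.1061]
0 A [428. 213.] B [414. 106.]
0.1 A [430. 196.] B [416.  93.]
0.2 A [432. 176.] B [418.  77.]
0.3 A [435. 151.] B [421.  57.]
0.4 A [439. 120.] B [425.  33.]
0.5 A [444.  80.] B [430.   0.]
0.6 A [450.  25.] B [437. -44.]
```

View pics/lamp.png

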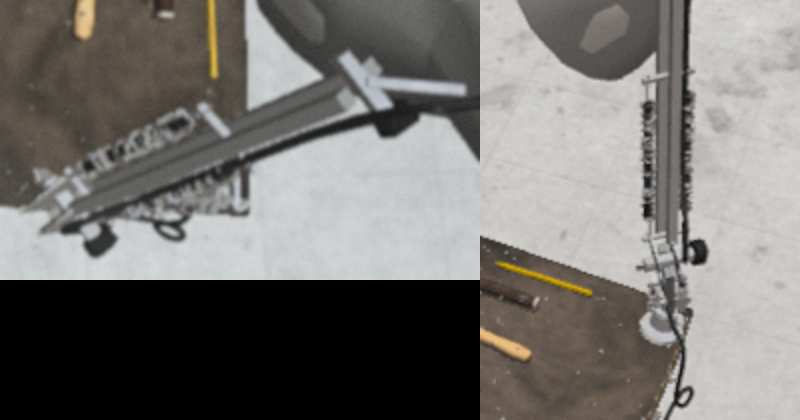

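The lamp's elbow is at about (0.42, -0.13, 0.37), so I'll fold the arm in, swing past it, then go to the bar.

```bash
cat > h.py <<'E'
import numpy as np,cv2
from scipy.spatial.transform import Rotation as Ro
from workcell import bot,hand,kinematics,get_obs,vision,hand_in
X,Y,A=.5349,.0497,-.187
def ori(yaw): return (Ro.from_euler("z",yaw)*Ro.from_quat([1,0,0,0])).as_quat()
def w(x,y,z): c,s=np.cos(A),np.sin(A); return np.array([X+c*x-s*y,Y+s*x+c*y,z])
Q=ori(A+np.pi/2)
def bar(t,dz=-.002): return w(.086-.2*np.cos(t)+.042*np.sin(t),0,.074+.042*np.cos(t)+.2*np.sin(t)+dz)
def st(l=""):
    o=get_obs();print(l,round(o["time_s"],2),o["position"].round(4),"F",o["wrist_force"].round(1),"T",o["ft_torque"].round(2),"g",round(o["gripper_width"],4),round(o["grip_force"],1),"j1,j6",o["joint_pos"][[0,5]].round(2));return o
def pic(n,f):
    c=vision.read_camera(n);cv2.imwrite(f"pics/{f}.png",c["frame"][:,:,::-1]);return c
E
python3 - <<'E'
from h import *
j=kinematics.solve_ik([.075,-.28,.33],ori(-1.31));j0=get_obs()["joint_pos"]
j[0]=j0[0];j[5]=0.3;bot.goto_joints(j);st("retract")
j[0]=.165;bot.goto_joints(j);st("swung")
hand.move_gripper(.032,20)
p=bar(0);p[2]=.2;bot.reach(p,Q);st("above")
bot.servo_line(bar(0),velocity=.08);st("at bar")
pic("wrist","wrist1");pic("side","side1")
E
```

```text
retract 1.43 [ 0.0755 -0.2808  0.3302] F [ 0.4 -0.4 -0.3] T [-0.01 -0.01 -0.03] g 0.0855 0.0 j1,j6 [-1.31  0.3 ]
swung 3.24 [0.2858 0.0487 0.3299] F [-0.4 -0.3 -0.2] T [ 0.01 -0.02 -0.05] g 0.0852 0.0 j1,j6 [0.16 0.3 ]
above 4.58 [0.4225 0.0708 0.2004] F [-0.2  0.1 -0.5] T [0.03 0.02 0.01] g 0.032 0.0 j1,j6 [0.16 0.35]
at bar 5.81 [0.4232 0.071  0.1144] F [ 0.2  0.2 -0.4] T [ 0.01 -0.01  0.02] g 0.0318 0.0 j1,j6 [0.16 0.35]
```

View pics/side1.png

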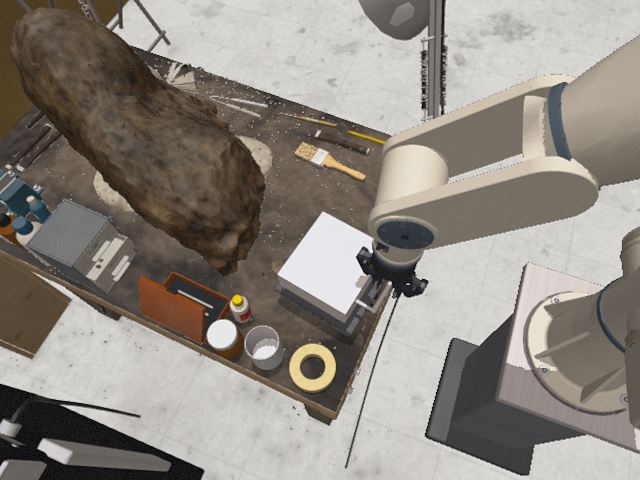

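The gripper straddles the bar at about (385,285), with no contact. Next I close on it and swing.

Run:
```python
from h import *
hand.move_gripper(0,25);o=st("closed")
if .005<o["gripper_width"]<.015:
    for t in np.linspace(.1,1.45,14):
        bot.servo_line(bar(t),velocity=.16);o=st(f"{t:.2f}")
        if abs(o["wrist_force"]).max()>40 or o["gripper_width"]<.006: print("STOP");break
    else:
        hand.move_gripper(.06);st("open")
        p=bar(1.45);p[2]+=.08;bot.servo_line(p,velocity=.15);st("up")
pic("side","side2")
```

```text
closed 6.32 [0.4229 0.0709 0.1141] F [ 0.4 -0.7  0.1] T [0.05 0.01 0.02] g -0.0003 0.0 j1,j6 [0.16 0.35]
```

Run:
```python
from h import *
pic("wrist","wrist2")
a=cv2.imread("pics/wrist1.png");b=cv2.imread("pics/wrist2.png");s=cv2.imread("pics/side2.png")[230:330,300:450]
im=np.vstack([np.hstack([cv2.resize(a,(400,300)),cv2.resize(b,(400,300))]),cv2.copyMakeBorder(cv2.resize(s,(450,300)),0,0,0,350,cv2.BORDER_CONSTANT)])
cv2.imwrite("pics/m1.png",im)
```

```text
(no output)
```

View pics/m1.png

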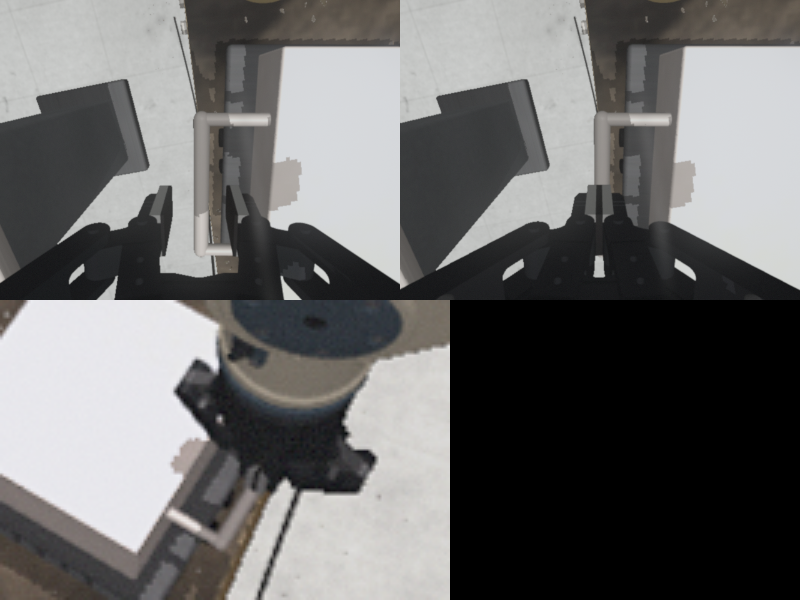

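```bash
python3 - <<'E' | tail -8
from fit import *
from workcell import vision
c=vision.read_camera("wrist");C["wrist"]={"K":c["intrinsics"],"V":c["view"]}
W=np.array([(320,189),(320,403)])
V=c["view"];print("cam",-V[:3,:3].T@V[:3,3])
for i in(4,5):
  for k in(0,1):
    g=least_squares(lambda q:np.r_[proj("top",q)-T[i],proj("side",q)-S[i],(proj("wrist",q)-W[k])/3],[.42,.07,.11]);print(i,k,g.x.round(4),g.fun.round(1),g.cost)
for p in([.4232,.071,.0974],[.4232,.071,.116]):print(proj("wrist",np.array(p)))
print(proj("wrist",pts(r.x)[4]),proj("wrist",pts(r.x)[5]), [proj("wrist",p) for p in pts(r.x)[:2]])
E
```

```text
cam [0.43627481 0.14097969 0.26834006]
4 0 [0.4321 0.1162 0.1135] [-0.1 -0.5  0.   0.1 -0.3  0.1] 0.1507008701864223
4 1 [0.4309 0.1117 0.2278] [ -7.1   3.6   6.1 -24.   -0.1  -3.4] 344.17489122083106
5 0 [ 0.4157  0.0286 -0.0318] [-0.4 -4.1 -9.3 25.3 -0.4 28.4] 774.8900436302574
5 1 [0.4146 0.0248 0.1135] [-0.1  0.9 -1.1 -1.6 -0.5 -0.6] 2.583062127064793
[318.22746752 287.12119374]
[318.26435383 305.13203377]
[317.41515293 193.70798983] [317.45593588 401.3258662 ] [array([441.47702746,  78.35404331]), array([409.10885984, 490.40259503])]
```

```bash
python3 - <<'E' | tail -8
from fit import *
from h import bot,w,vision,cv2
c=vision.read_camera("wrist");C["wrist"]={"K":c["intrinsics"],"V":c["view"]}
print(bot.tcp_to_tips)
for z in(.0974,.105,.115,.125):print(z,[proj("wrist",w(-.114,y,z)).round() for y in(-.011,.011)])
a=cv2.imread("pics/wrist1.png");b=cv2.imread("pics/wrist2.png")
cv2.imwrite("pics/m2.png",np.hstack([cv2.resize(i[170:430,230:430],(400,520),interpolation=cv2.INTER_CUBIC) for i in(a,b)]))
E
```

```text
[ 0.5998 -0.048   0.1248] [ 0.6005 -0.0487  0.1233]
[0.4312 0.1151 0.116 ] [0.4317 0.1161 0.1139]
[0.4145 0.0267 0.116 ] [0.414  0.0244 0.1061]
0.017
0.0974 [array([318., 310.]), array([318., 264.])]
0.105 [array([318., 318.]), array([318., 270.])]
0.115 [array([318., 329.]), array([318., 279.])]
0.125 [array([318., 342.]), array([318., 289.])]
```

View pics/m2.png

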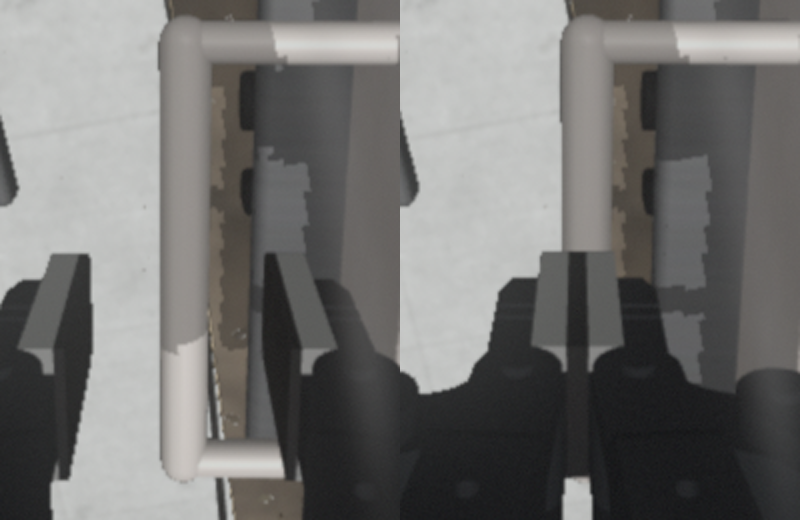

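The tips look to be around z ≈ 0.13, above the bar, rather than where the nominal TCP puts them. I'll open, step down and retry the close, watching the forces.

Run:
```python
from h import *
hand.move_gripper(.03,20)
for dz in (-.012,-.020,-.028):
    bot.servo_line(bar(0,dz),velocity=.08);o=st(f"{dz}")
    if abs(o["wrist_force"]).max()>8: print("contact");break
    hand.move_gripper(0,20);o=st("closed")
    if o["gripper_width"]>.004: break
    hand.move_gripper(.03,20)
pic("wrist","wrist3")
```

```text
-0.012 7.19 [0.4224 0.0708 0.1036] F [-0.8 -0.9 -0.2] T [-0.01 -0.02 -0.03] g 0.03 0.0 j1,j6 [0.16 0.35]
closed 7.51 [0.4246 0.0707 0.1046] F [ 4.2 -4.5 -0.6] T [-0.46 -0.72 -0.05] g 0.0083 20.1 j1,j6 [0.16 0.35]
```

Run:
```python
from h import *
hand.move_gripper(.03,20)
D=-.022;off=w(.002,0,0)-w(0,0,0)
B=lambda t:bar(t,D)+off
bot.servo_line(B(0),velocity=.08);o=st("down")
hand.move_gripper(0,30);o=st("closed")
if .005<o["gripper_width"]<.015:
    for t in np.linspace(.1,1.45,14):
        bot.servo_line(B(t),velocity=.16);o=st(f"{t:.2f}")
        if abs(o["wrist_force"]).max()>40 or o["gripper_width"]<.005: print("STOP");break
    else:
        hand.move_gripper(.06);st("open")
        p=B(1.45);p[2]+=.08;bot.servo_line(p,velocity=.15);st("up")
pic("side","side3")
```

```text
down 8.18 [0.4243 0.0704 0.0936] F [-0.5 -0.7  1.2] T [0.01 0.02 0.02] g 0.0299 0.0 j1,j6 [0.16 0.35]
closed 8.48 [0.4246 0.0706 0.0941] F [-1.8  1.   0.6] T [ 0.14  0.28 -0.02] g 0.0085 29.8 j1,j6 [0.16 0.35]
0.10 8.76 [0.4296 0.0696 0.1142] F [-3.2  1.9 -0.6] T [0.35 0.54 0.  ] g 0.0086 29.9 j1,j6 [0.16 0.34]
0.20 9.04 [0.4364 0.0683 0.1338] F [-4.6  2.8  1.2] T [ 0.43  0.78 -0.04] g 0.0087 30.0 j1,j6 [0.15 0.34]
0.31 9.32 [0.4453 0.0666 0.1528] F [-6.6  2.7  3.6] T [ 0.58  1.22 -0.05] g 0.0085 30.2 j1,j6 [0.14 0.33]
0.41 9.61 [0.4558 0.0646 0.1706] F [-9.9  4.6  5.8] T [ 0.68  1.72 -0.03] g 0.0089 30.5 j1,j6 [0.14 0.32]
0.52 9.89 [0.4681 0.0623 0.1874] F [-14.1   4.4  10.2] T [0.81 2.39 0.02] g 0.0087 30.9 j1,j6 [0.13 0.31]
0.62 10.18 [0.4826 0.0593 0.203 ] F [-16.8   3.1  16.2] T [ 0.54  2.93 -0.01] g 0.0086 31.5 j1,j6 [0.12 0.31]
0.72 10.46 [0.4996 0.0561 0.2172] F [-15.6   2.1  19.1] T [ 0.4   2.72 -0.05] g 0.0085 32.1 j1,j6 [0.11 0.3 ]
0.83 10.74 [0.5187 0.0525 0.2295] F [-11.9   0.1  18.3] T [-0.01  1.77 -0.09] g 0.0082 32.4 j1,j6 [0.1  0.29]
0.93 11.03 [0.538  0.0488 0.2393] F [-7.2 -0.2 14.2] T [-0.16  1.22 -0.08] g 0.0085 32.4 j1,j6 [0.09 0.28]
1.03 11.31 [0.5577 0.045  0.2472] F [-5.5 -2.  14.1] T [-0.29  0.96 -0.  ] g 0.0087 32.4 j1,j6 [0.08 0.27]
1.14 11.59 [0.5779 0.0413 0.2526] F [-2.7 -2.2 10.9] T [-0.26  0.45 -0.06] g 0.0086 32.3 j1,j6 [0.07 0.26]
1.24 11.88 [0.5984 0.0374 0.2561] F [-1.1 -1.7 11.7] T [-0.31  0.34  0.02] g 0.0086 32.3 j1,j6 [0.06 0.25]
1.35 12.16 [0.6191 0.0335 0.2572] F [-0.3 -2.2  9.1] T [-0.26  0.08 -0.05] g 0.0086 32.2 j1,j6 [0.05 0.24]
1.45 12.44 [0.6397 0.0297 0.2562] F [ 0.3 -1.9  7.4] T [-0.28 -0.15 -0.05] g 0.0089 32.2 j1,j6 [0.04 0.23]
open 12.98 [0.6385 0.0301 0.2555] F [1.4 0.3 0.3] T [-0.02 -0.07  0.04] g 0.0601 0.4 j1,j6 [0.04 0.23]
up 13.67 [0.6382 0.0301 0.3347] F [ 0.1 -0.3 -0.7] T [-0.02  0.05  0.  ] g 0.0601 0.0 j1,j6 [0.04 0.23]
```

Run:
```python
from h import *
bot.servo_line(w(0,0,.30),velocity=.25);hand.move_gripper(.06)
c=pic("wrist","wrist4");np.savez("wrist4.npz",K=c["intrinsics"],V=c["view"]);st()
pic("side","side4")
K,V=c["intrinsics"],c["view"]
for z in(.12,.108):
    q=K@(V[:3,:3]@np.array([X,Y,z])+V[:3,3]);print(z,q[:2]/q[2])
s=cv2.imread("pics/side4.png")[120:340,250:450]
cv2.imwrite("pics/m4.png",np.hstack([cv2.resize(cv2.imread("pics/wrist4.png"),(480,360)),cv2.resize(s,(320,360))]))
```

```text
14.57 [0.5358 0.0496 0.3   ] F [ 0.1  0.9 -0.8] T [0.   0.02 0.03] g 0.06 0.0 j1,j6 [0.09 0.28]
0.12 [316.33683035 210.18007408]
0.108 [316.38109215 207.21248892]
```

View pics/m4.png

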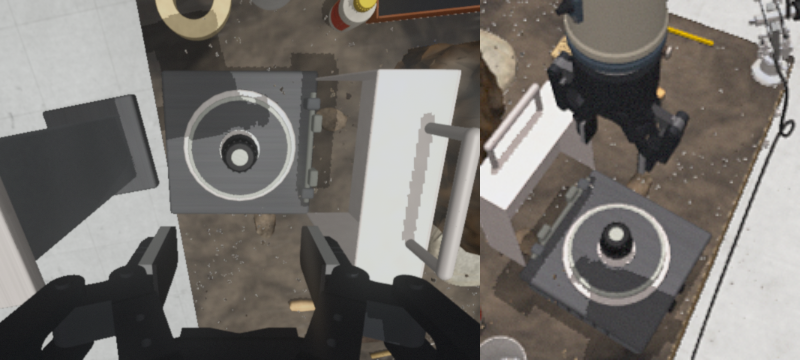

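Run:
```python
import cv2,numpy as np
g=cv2.cvtColor(cv2.imread("pics/wrist4.png"),cv2.COLOR_BGR2GRAY)
d=np.load("wrist4.npz");K,V=d["K"],d["V"]
def ray(u,v,z):
    R=V[:3,:3];c=-R.T@V[:3,3];q=R.T@np.linalg.solve(K,[u,v,1.]);return c+q*(z-c[2])/q[2]
r=g[180:240,285:355]
n,l,s,c=cv2.connectedComponentsWithStats((r>110).astype(np.uint8))
for i in range(1,n):
    if 40<s[i][4]<600:print("light",s[i],c[i]+[285,180],ray(*(c[i]+[285,180]),.12))
n,l,s,c=cv2.connectedComponentsWithStats((r<60).astype(np.uint8))
for i in range(1,n):
    if s[i][4]>200:print("dark",s[i],c[i]+[285,180])
# disc rim: steel ring fit
e=cv2.HoughCircles(cv2.GaussianBlur(g,(5,5),0),cv2.HOUGH_GRADIENT,1,50,param1=100,param2=30,minRadius=55,maxRadius=85)
print(e); 
if e is not None:
    for q in e[0][:3]:print(ray(q[0],q[1],.074))
```

```text
light [  0   0  25  37 386] [292.52331606 195.32901554] [0.51823117 0.06534851 0.12      ]
light [ 23  19  23  22 415] [319.19518072 209.5253012 ] [0.53730119 0.04980139 0.12      ]
dark [ 11   0  47  50 808] [318.1769802  197.13737624]
[[[319.5 193.5  73.9]]]
[0.5387145  0.05492477 0.074     ]
```

```bash
sed -i 's/^X,Y,A=.*/X,Y,A=.5371,.0500,-.187/' h.py
python3 - <<'E'
from h import *
hand.move_gripper(0,20)
bot.servo_line(w(0,0,.15),velocity=.25)
for z in np.arange(.148,.094,-.003):
    bot.servo_line(w(0,0,z),velocity=.06);o=get_obs();f=o["wrist_force"][2]
    if abs(f)>1.8: st("touch");break
pic("wrist","wrist5")
E
```

```text
touch 19.73 [0.5372 0.05   0.106 ] F [0.2 0.  2.7] T [ 0.01  0.05 -0.  ] g 0.0002 1.8 j1,j6 [0.09 0.28]
```

```bash
cat >> h.py <<'E'
Y0=.093+np.pi/2
def go(z,j6):
    j=kinematics.solve_ik(w(0,0,z),ori(Y0-j6)); c=get_obs()["joint_pos"]
    assert j is not None
    j[5]+=2*np.pi*np.round((j6-j[5])/(2*np.pi)); assert abs(j[5]-j6)<.2,(j,j6)
    bot.goto_joints(j);return get_obs()
E
python3 - <<'E'
from h import *
bot.servo_line(w(0,0,.15),velocity=.2)
hand.move_gripper(.06,25)
go(.15,-2.9);st("turned")
for z in(.105,.095,.087):
    bot.servo_line(w(0,0,z),velocity=.12);o=st()
    if abs(o["wrist_force"][2])>3: print("contact");break
else:
    hand.move_gripper(0,30);bot.dwell(.1);st("grip")
    z0=z
    for i in range(14):
        z-=.001;bot.servo_line(w(0,0,z),velocity=.02);o=st(f"{1e3*(z0-z):.0f}mm")
        if o["wrist_force"][2]>10: break
E
```

```text
turned 23.43 [0.5371 0.05   0.15  ] F [ 0.1  0.7 -0.2] T [0.01 0.02 0.  ] g 0.06 0.0 j1,j6 [ 0.09 -2.9 ]
 23.95 [0.5372 0.05   0.1051] F [0.  0.4 0. ] T [-0.    0.03 -0.01] g 0.0603 0.0 j1,j6 [ 0.09 -2.9 ]
 24.2 [0.5371 0.05   0.0952] F [-0.3 -0.6 -1. ] T [-0.02 -0.02  0.06] g 0.0601 0.0 j1,j6 [ 0.09 -2.9 ]
 24.45 [0.5368 0.05   0.0869] F [ 0.2 -0.4 -1.1] T [0.02 0.04 0.04] g 0.0598 0.0 j1,j6 [ 0.09 -2.9 ]
grip 24.89 [0.537  0.0501 0.0872] F [-1.1  0.4  4.1] T [ 0.11  0.35 -0.01] g 0.0337 30.5 j1,j6 [ 0.09 -2.9 ]
1mm 25.14 [0.537 0.05  0.086] F [-1.4  0.8  3.6] T [0.11 0.42 0.11] g 0.0338 30.5 j1,j6 [ 0.09 -2.9 ]
2mm 25.39 [0.537  0.05   0.0849] F [-1.2  1.5  4. ] T [0.16 0.35 0.03] g 0.0335 30.5 j1,j6 [ 0.09 -2.9 ]
3mm 25.64 [0.537  0.05   0.0839] F [-3.1  1.   4.4] T [0.13 0.41 0.04] g 0.0333 30.5 j1,j6 [ 0.09 -2.9 ]
4mm 25.89 [0.537  0.05   0.0831] F [-3.5  0.5  5.7] T [ 0.12  0.57 -0.02] g 0.0338 30.8 j1,j6 [ 0.09 -2.9 ]
5mm 26.14 [0.5371 0.05   0.0827] F [-5.6  0.3 13.4] T [0.21 0.99 0.01] g 0.0337 31.4 j1,j6 [ 0.09 -2.9 ]
```

```bash
cat > turn.py <<'E'
from h import *
import sys
def turn(z,z0,j6,jend,step=.26,dmax=.0185):
    while j6<jend:
        j6=min(j6+step,jend)
        o=go(z,j6);F=o["wrist_force"][2];T=o["ft_torque"][2]
        print(f"{o['time_s']:.1f} j6 {o['joint_pos'][5]:.2f}/{j6:.2f} depth {1e3*(z0-o['position'][2]):.1f} F {F:.1f} Tz {T:.2f} g {o['gripper_width']:.4f}")
        if abs(T)>.45 or F>35 or F<-30: print("STOP");break
        z+=np.clip(-.00045+.00004*(F-6),-.001,.0006)
        if z0-z>dmax: z=z0-dmax
    return z,j6
E
python3 - <<'E'
from turn import *
z,j=turn(.082,.087,-2.9,.8);print(z,j)
E
```

```text
26.5 j6 -2.64/-2.64 depth 4.7 F 8.6 Tz -0.05 g 0.0336
26.9 j6 -2.38/-2.38 depth 5.3 F 6.3 Tz -0.07 g 0.0337
27.2 j6 -2.12/-2.12 depth 5.8 F 6.0 Tz -0.04 g 0.0333
27.6 j6 -1.86/-1.86 depth 6.3 F 4.6 Tz 0.02 g 0.0334
27.9 j6 -1.60/-1.60 depth 6.9 F 5.3 Tz -0.04 g 0.0335
28.3 j6 -1.34/-1.34 depth 7.4 F 3.8 Tz -0.05 g 0.0335
28.6 j6 -1.08/-1.08 depth 7.9 F 4.1 Tz 0.02 g 0.0335
29.0 j6 -0.82/-0.82 depth 8.4 F 4.1 Tz -0.05 g 0.0335
29.4 j6 -0.56/-0.56 depth 8.9 F 3.7 Tz -0.02 g 0.0336
29.7 j6 -0.30/-0.30 depth 9.4 F 4.2 Tz -0.04 g 0.0331
30.1 j6 -0.04/-0.04 depth 9.9 F 4.5 Tz 0.04 g 0.0338
30.4 j6 0.22/0.22 depth 10.3 F 4.4 Tz -0.07 g 0.0331
30.8 j6 0.48/0.48 depth 10.9 F 3.2 Tz -0.03 g 0.0338
31.2 j6 0.74/0.74 depth 11.5 F 1.3 Tz -0.04 g 0.0340
31.4 j6 0.80/0.80 depth 12.0 F 4.1 Tz 0.00 g 0.0336
0.074376599664656 0.8
```

Run:
```python
from turn import *
z=.0744
hand.move_gripper(.055,25);st("rel")
c=pic("wrist","wrist6");np.savez("wrist6.npz",K=c["intrinsics"],V=c["view"])
go(z,-.5);go(z,-2.9);st("back")
hand.move_gripper(0,30);bot.dwell(.1);st("grip")
z,j=turn(z,.087,-2.9,.7);print(z,j)
```

```text
rel 31.75 [0.5372 0.0498 0.0748] F [-0.2  0.1  0.2] T [-0.04  0.02 -0.02] g 0.0548 0.0 j1,j6 [0.09 0.8 ]
back 35.04 [0.5371 0.05   0.0744] F [-0.4 -0.8  0.4] T [ 0.01 -0.01 -0.01] g 0.0548 0.0 j1,j6 [ 0.09 -2.9 ]
grip 35.45 [0.537  0.05   0.0745] F [-2.6  0.5  2.3] T [ 0.07  0.26 -0.02] g 0.0333 32.5 j1,j6 [ 0.09 -2.9 ]
35.8 j6 -2.65/-2.64 depth 12.9 F -2.0 Tz 0.02 g 0.0339
36.2 j6 -2.39/-2.38 depth 13.6 F -0.7 Tz -0.00 g 0.0332
36.5 j6 -2.13/-2.12 depth 14.3 F -1.3 Tz -0.02 g 0.0334
36.9 j6 -1.87/-1.86 depth 14.9 F -0.7 Tz -0.01 g 0.0332
37.2 j6 -1.61/-1.60 depth 15.6 F 0.2 Tz -0.06 g 0.0335
37.6 j6 -1.35/-1.34 depth 16.3 F -0.0 Tz -0.10 g 0.0336
38.0 j6 -1.09/-1.08 depth 16.5 F 6.6 Tz -0.05 g 0.0340
38.3 j6 -0.83/-0.82 depth 16.7 F 9.1 Tz -0.05 g 0.0336
38.7 j6 -0.57/-0.56 depth 16.9 F 7.3 Tz 0.13 g 0.0335
39.0 j6 -0.31/-0.30 depth 16.8 F 13.0 Tz -0.10 g 0.0336
39.4 j6 -0.05/-0.04 depth 17.3 F 10.9 Tz 0.09 g 0.0336
39.8 j6 0.21/0.22 depth 17.8 F 9.3 Tz 0.17 g 0.0334
40.1 j6 0.47/0.48 depth 18.0 F 6.1 Tz 0.22 g 0.0334
40.4 j6 0.69/0.70 depth 18.1 F 6.8 Tz 0.18 g 0.0337
0.06849999999999999 0.7
```

Run:
```python
from turn import *
hand.move_gripper(.06,25);st("rel")
bot.servo_line(w(0,0,.15),velocity=.2)
go(.15,.28);c=pic("wrist","wrist7");np.savez("wrist7.npz",K=c["intrinsics"],V=c["view"]);st()
c2=pic("side","side7")
K,V=c["intrinsics"],c["view"]
for z in(.12,.112,.108,.104):
    q=K@(V[:3,:3]@np.array([X,Y,z])+V[:3,3]);print(z,(q[:2]/q[2]).round(1))
s=cv2.imread("pics/side7.png")[120:340,250:450]
cv2.imwrite("pics/m7.png",np.hstack([cv2.resize(cv2.imread("pics/wrist7.png")[100:400,170:470],(500,500)),cv2.resize(s,(300,500))]))
```

```text
rel 40.81 [0.5375 0.0499 0.0686] F [-0.1 -0.4 -0.6] T [-0.01 -0.03  0.03] g 0.06 0.0 j1,j6 [0.09 0.7 ]
 41.9 [0.5364 0.0499 0.1489] F [-0.4 -0.5 -1. ] T [ 0.06  0.03 -0.03] g 0.0602 0.0 j1,j6 [0.09 0.28]
0.12 [319.5 277.1]
0.112 [319.5 271.1]
0.108 [319.5 268.3]
0.104 [319.5 265.6]
```

View pics/m7.png

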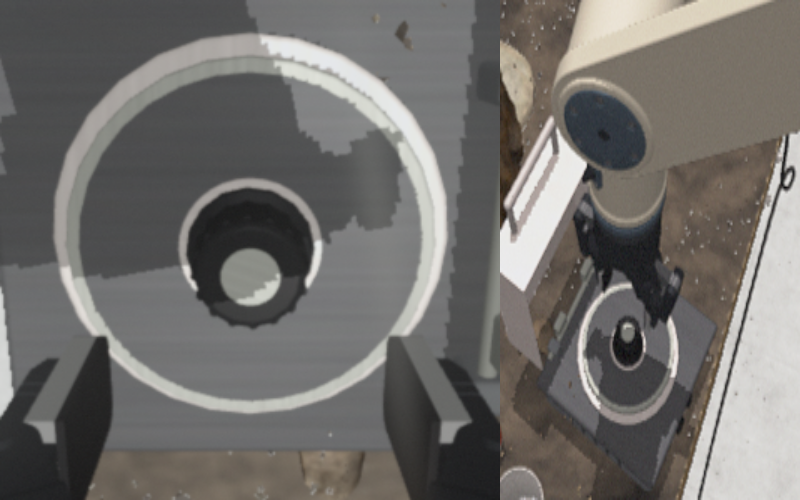

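The hood stands open. The knob's cap is at about (320,266), against 265.6 predicted for home at z = 0.104. The knob stopped sinking and the thread stopped pulling at about 16 mm, so I'll retreat and hand in.

Run:
```python
from h import *
bot.servo_line(w(-.05,0,.30),velocity=.2);bot.dwell(.3);st()
print(hand_in())
```

```text
43.19 [0.4878 0.0592 0.2992] F [-0.7 -0.5  0.4] T [0.04 0.04 0.01] g 0.06 0.0 j1,j6 [0.12 0.3 ]
the job is handed in; nothing more can be done
None
```

The hood is open and staying open by itself, the knob is screwed home by both the feel of the thread and the camera image, and the job was handed in at about 43 s; I saw no sign of the things around the lap being touched, but did not re-measure them.

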